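# Load a sample bar into the V-block holder and clamp it

## Robot

A 6-joint arm with a two-finger parallel gripper is mounted at the origin on the work surface. World frame = base frame: x ahead of the robot, y to its left, z up, the work surface at z = 0. Lengths are in m, angles in rad, forces in N, time in s.
With the tool pointing down it reaches from about 0.35 to 0.775 m from the base axis. Payload 7.3 kg.
Tool frame: the origin (TCP) lies midway between the tips of the shut fingers; the grasp point (between the pads) lies 19 mm behind it (robot.tcp_to_grasp is the distance from the TCP to the grasp point, in m); z points along the fingers, y is the line along which they close (so a half turn about z gives the same grasp; the last joint's range is limited). The gripper opens to 92 mm and grips with 3 to 60 N. Pads are 19 mm wide; open, the fingers measure 130 mm over their backs; the gripper's body (75 mm by 190 mm) begins 47 mm behind the grasp point.
Start: joints at [-0.146, 0.342, 1.524, -0, 1.275, -0.146], TCP at [0.525, 0, 0.227] pointing down, gripper open.
Joint ranges: [-2.53, 2.53], [-0.77, 2.02], [0.04, 2.7], [-1, 4.14], [0.28, 2.66], [-3.11, 3.11]. Speed limits (rad/s): [2.57, 2.57, 3.14, 3.14, 3.14, 3.14].

## Interface

Orientations are given as [roll, pitch, yaw] about the fixed x, y, z axes, in that order (R = Rz(yaw) Ry(pitch) Rx(roll)).
In Python, from cell import readout, cams, ticket, robot gives the robot as it stands. The module is installed in compiled form; this text tells all that it offers.
- The arm moves only by the tool jog_arm, never from a script. Its argument "plan" is a list of rows, each a list of 5 numbers: the shift along the world's x, y, z each as a share of 0.08 m, from -1 to 1, then the turn about the world's z as a share of 90 degrees, from -1 to 1, then the opening, from -1 (shut) to 1 (fully open). A call has 1 to 12 rows; each row is the pose to reach, as a shift and turn from the pose commanded when the call began; what a row does not reach only later rows make up. A row lasts 1/10 s, in which the tool goes at most 50 mm and 8.59 degrees, less where a joint would pass 70% of its speed; a pose out of reach is approached as far as the arm can. A call with a number of a shift or a turn outside -1 to 1 is refused whole. A call with a gripper value outside its range is refused whole. The fingers move at their own pace and stop on an object; "squeeze" is the grip in N (left out, the last holds). Time passes only in rows, so rows that repeat a pose let the fingers close. It gives the time, the measured TCP pose, the force, the opening and the grip force at its end, in the units of the state.
- readout.observe(): the state, without advancing time (a new reading comes with each control period).
- cams.read_camera(name): name is "scene" or "side" or "wrist"; returns the picture (420x560x3 uint8, blue, green, red); there is no depth.
- cams.calibration(name): a dict with "K" (3x3 intrinsics, pixels), "world_from_camera" (4x4, takes a point from camera to world coordinates). Camera axes: x right, y down, z forward; pixel columns grow to the right and rows downward; lengths in m; the calibration is good to about 2 mm. A picture is of the moment at which its call begins: read the wrist's pose just before it. calibration takes no time and is no camera call; for the wrist camera it gives the pose at the moment of the call.
- ticket.hand_in(): hands the job in; it is judged then, once.
The state is a dict: "time": time; "qpos": joint angles; "qvel": joint speeds; "joint_efforts": joint torques, N m; "tool_pos": TCP position; "tool_rot": TCP orientation; "contact_force": force on the tool from outside, world axes, zero at the start; "torque": the same for the moment, N m; "opening": finger opening in m; "grip_force": force on a finger pad.
Only numpy, scipy, OpenCV 4.12 (cv2) and the standard library are available. Lean on these libraries where they do the work, as an engineer would, in place of code of your own. Each camera call takes 0.05 s, during which the arm holds its last target. There are 200 camera calls.

## Task

Lower the thick aluminium bar gently into the two V-blocks of the holder, without dropping it, so that it settles in both Vs. Then slide it along the Vs and press it firmly home against the end stop for half a second (5 to 15 N), its spring pin fully in and staying in; last, swing the clamp arm over and press its handle down so that the rubber pad stays pressing on the bar. Never press on the bar with 30 N or more, and leave the thin bar and the other things where they are.

Things in the scene. Friction and masses are not known exactly. Their poses are not given: they have to be found in the camera images.
- bar: the thick bar: plain round aluminium, diameter 30, length 200, 0.27 to 0.5 kg, both ends alike. Origin at its middle on the axis, y along the axis. Starts lying in the two notches of a low grey plastic rest (notches 124 apart, 14 wide; base strip 34 x 150, 6 high), axis 34 above the table, free between the notches.
- thin_bar: bystander: a thinner aluminium bar, diameter 18, length 200, on an identical rest. Origin at its middle, y along the axis. Leave it.
- holder: the fixed holder: base plate 110 (x) by 215 (y -87 to +127), 12 high, with two steel V-blocks at y -62 and +62, each 62 wide, 34 long; 90 degree V along y, mouth 48 wide at height 55. Between them a free gap of 90 for the fingers, floor at height 12. Origin on the table under the V line, midway between the blocks; x across, y along the V to the end stop, z up. Beyond y -87 nothing stands.
- v_blocks: the holder's pair of V-blocks, fixed to it: origin and axes as the holder's, that is on the table midway between the two blocks. When the thick bar is seated its axis is on the V line, 52 above the table (x 0, z 52), and its top is at 67.
- stop: the end stop at the holder's +y end: bracket plate 44 wide, 72 high; from it a steel screw with a flat disc face (diameter 22) points to holder -y, in its middle a brass spring pin (diameter 8, stands out 3, 1.4 N when flush). Origin on the plate's front at holder (0, 117, 52). The disc face is set 8 to 22 in front of it, different each time and not measured: find it by feel.
- clamp (a joint): angle of the clamp arm in rad: 0 level, its pad then just on the seated thick bar; grows as it opens, 1.57 straight up; starts at 1.65 to 1.9, leaning outward (holder +x). Friction (0.25 N m) keeps it wherever it is left, so it keeps pressing once pressed down. Arm 16 wide, 10 thick; rubber pad 18 x 18 on its underside, 44 from the hinge.
- clamp_hinge (a point): centre of the clamp's hinge, at holder (44, 62, 77), on the +x side of the +y V-block; the hinge axis lies along the holder's y.
- clamp_handle (a point): middle of the arm's black cross handle, diameter 16, 30 long along the holder's y, 92 from the hinge. To close, push it over towards holder -x, then ride on top of it with closed fingers along its arc (pressing straight down above 0.5 rad jams it) and press slowly; it takes 3 N to move, and each newton more puts 2 N under the pad.
- jar: bystander: squat amber jar, diameter 44, 60 high, origin under its centre
- vial: bystander: small glass vial with black cap, diameter 28, 45 high, origin under its centre
- beaker: bystander: glass beaker, diameter 68, 85 high, origin under its centre
- wash_bottle: bystander: white wash bottle with red cap, diameter 66, 160 high, origin under its centre
- driver: bystander: screwdriver lying flat
There are look-alikes about, which are no part of the job. What is shaped like the bar but brown is not meant.

How it is judged:
On the way, in this order (a step that is already met when the one before it is completed fails the run):
1. the thick bar is seated in both Vs (z of bar in the frame of holder below 0.0545 m and x of bar in the frame of holder between -0.0025 and 0.0025 m and y of bar in the frame of holder between -0.045 and 0.03 m and angle between the y axis of bar and the y axis of holder, either way round below 0.03 rad and value of joint clamp above 0.6 rad), for 0.2 s.
2. the seated bar is pressed against the end stop with more than 4 N for 0.2 s (z of bar in the frame of holder below 0.0545 m and contact force between bar and stop above 4 N), for 0.2 s.
3. the clamp pad presses on the bar with more than 1 N (contact force between clamp and bar above 1 N), for 0.2 s.
At the end, for the whole second after the job is handed in: The thick bar rests in both Vs (axis within 2.5 mm of the V line and 0.03 rad of its direction), its end still keeps the stop's spring pin pressed in (over 0.7 N: within about 1.5 mm of the disc face), and the closed clamp's pad presses on it with over 1 N (z of bar in the frame of holder between 0.049 and 0.0545 m and x of bar in the frame of holder between -0.0025 and 0.0025 m and angle between the y axis of bar and the y axis of holder, either way round below 0.03 rad and contact force between clamp and bar above 1 N and value of joint clamp below 0.08 rad and linear speed of bar below 0.01 m/s and contact force between bar and stop above 0.7 N); the robot touches nothing.
It fails at once if the bar is dropped or forced: more than 50 N on the V-blocks, 30 N on the stop or 30 N under the clamp pad (contact force between bar and v_blocks above 50 N or contact force between bar and stop above 30 N or contact force between bar and clamp above 30 N).
It fails at once if the bar is dropped (falls faster than 0.3 m/s, about 5 mm of free fall) (linear speed of bar above 0.3 m/s and contact force between the fingers and bar below 0.1 N).
It fails at once if the thin bar or another bystander is moved more than 25 mm (distance of any of thin_bar, jar, vial, beaker, wash_bottle, driver from where it was at the start of the episode above 0.025 m).
It also fails if it takes over 72 s, if anything falls off the work surface, if the arm or the gripper's body presses on something with over 40 N, if the wrist force passes 120 N, or if a joint passes its speed limit or range.

## Working session

There is one attempt and no reset: what is moved stays moved. The work goes in short steps, Python scripts to look and compute and a tool call to move; the robot and the scene stay as the last step left them, time stands still between calls to the robot, and variables do not carry over. Pictures are saved under pics/ and viewed, at most 10 in all, crops included, and the job is handed in when it is done.

Besides the shell and the picture viewer there is one more tool, called after "Request:" by a JSON object that holds its "method" and its "body". jog_arm: Moves the arm, as the interface text tells. Shift numbers are shares of 0.08 m and turn numbers shares of 90 degrees, none past 1 either way. Its arguments: {"type":"object","properties":{"plan":{"type":"array"},"squeeze":{"type":"number"}},"required":["plan"]}

```bash
mkdir -p pics; python3 - <<'E'
from cell import readout,cams,robot
import cv2,numpy as np
s=readout.observe();print(s['time'],s['tool_pos'],s['tool_rot'],s['contact_force'],s['opening'])
for n in("scene","side","wrist"):
    c=cams.calibration(n);print(n,np.round(c['K'],1).tolist(),np.round(c['world_from_camera'],3).tolist())
    cv2.imwrite(f'pics/{n}0.png',cams.read_camera(n))
E
```

```text
0.0 [5.24618015e-01 9.17138918e-05 2.26048286e-01] [-3.14011077e+00 -2.53323100e-04  1.57077998e+00] [-0.12494449  0.53785754  0.76389591] 0.09154560434902559
scene [[393.0, 0.0, 280.0], [0.0, 393.0, 200.2], [0.0, 0.0, 1.0]] [[-0.508, 0.588, -0.63, 1.197], [0.861, 0.338, -0.379, 0.413], [-0.01, -0.735, -0.678, 0.867], [0.0, 0.0, 0.0, 1.0]]
side [[537.8, 0.0, 274.0], [0.0, 537.8, 209.8], [0.0, 0.0, 1.0]] [[-0.694, -0.473, 0.543, -0.411], [-0.72, 0.451, -0.527, 0.809], [0.004, -0.757, -0.653, 1.153], [0.0, 0.0, 0.0, 1.0]]
wrist [[290.2, 0.0, 278.8], [0.0, 290.2, 213.5], [0.0, 0.0, 1.0]] [[1.0, 0.001, -0.002, 0.524], [0.001, -0.953, -0.304, 0.082], [-0.002, 0.304, -0.953, 0.384], [0.0, 0.0, 0.0, 1.0]]
```

View pics/scene0.png

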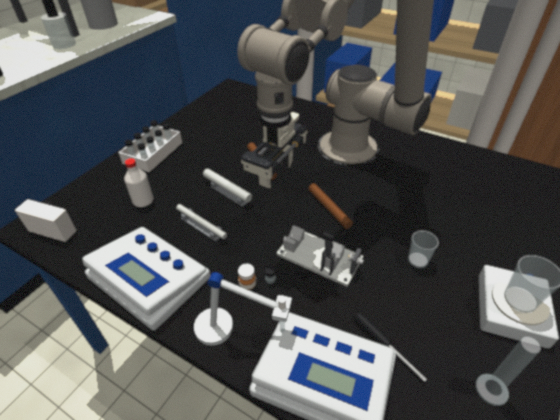

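View pics/side0.png

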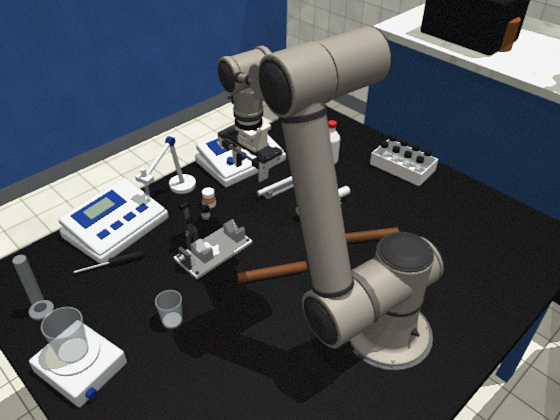

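The scene view shows the candidates: a light bar at (227,187), which looks thicker; a light bar at (201,222), which looks thinner; a brown rod at (330,205), not meant; and a driver at (390,345). The holder is at (320,255), with the clamp near (330,250) and the stop at (355,262). In the side view the holder is at (213,245) and the thick bar at (325,200), partly hidden by the arm.

```bash
python3 - <<'E'
import cv2,numpy as np
a=cv2.imread('pics/scene0.png');b=cv2.imread('pics/side0.png')
f=lambda i,x,y,w,h:cv2.resize(i[y:y+h,x:x+w],(400,300),interpolation=cv2.INTER_CUBIC)
t=np.hstack([f(a,160,155,120,90),f(a,265,215,120,90)])
u=np.hstack([f(b,240,145,120,90),f(b,155,195,120,90)])
cv2.imwrite('pics/c1.png',np.vstack([t,u]))
E
```

```text
(no output)
```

View pics/c1.png

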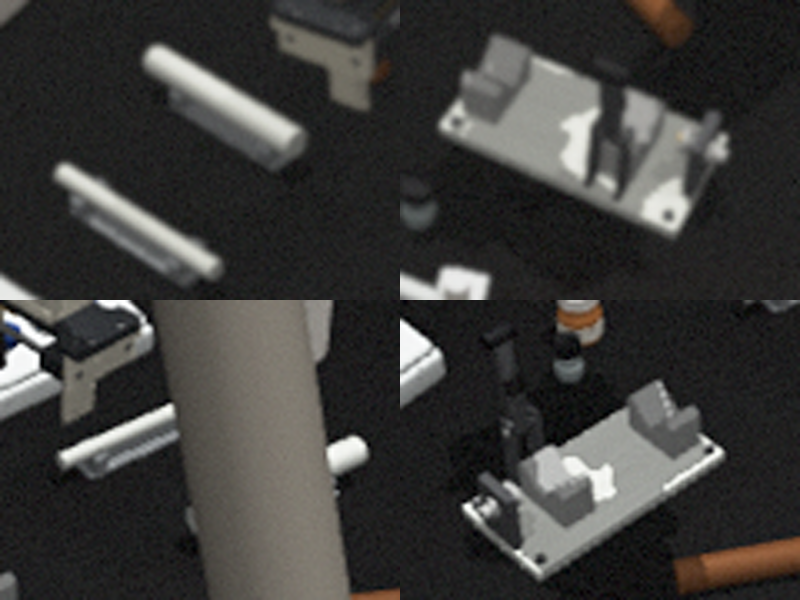

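View pics/wrist0.png

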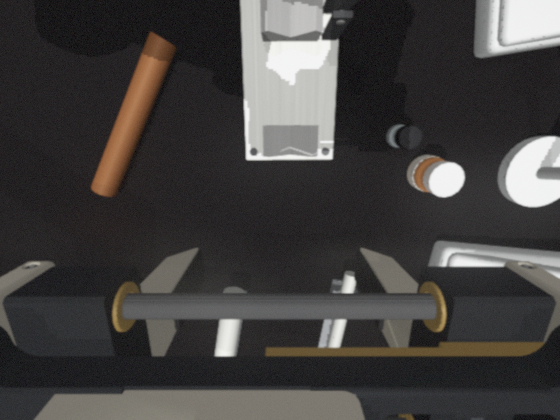

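The crops confirm it: the upper-left pair shows the thick bar at scene (227,186) and the thin one at (201,222). The wrist view shows the holder running along about world +y, centred near column 292, with its -y edge at row 158, columns 247 to 332. The clamp is on its +x side, and the brown rod is at left. The thick bar is at (230,320), partly hidden by the gripper. Next I'll take rough positions.

```bash
cat > h.py <<'E'
from cell import readout,cams,robot
import cv2,numpy as np
def ray(c,px,z):
    K,T=np.array(c['K']),np.array(c['world_from_camera'])
    d=T[:3,:3]@np.linalg.solve(K,[px[0],px[1],1.]);o=T[:3,3]
    return o+d*(z-o[2])/d[2]
E
python3 - <<'E'
from h import *
s=cams.calibration('scene');f=lambda x,y,ox,oy:(ox+x*.3,oy+y*.3)
P=lambda n,p,z,c=s:print(n,np.round(ray(c,p,z),3))
P('bar a',f(155,60,160,155),.036);P('bar b',f(292,138,160,155),.036)
P('thin a',f(63,172,160,155),.03);P('thin b',f(214,270,160,155),.03)
w=cams.calibration('wrist')
P('h -y-x',(247,159),.012,w);P('h -y+x',(332,159),.012,w);P('h',(242,20),.012,w);P('h',(337,60),.012,w)
P('h left',f(440,127,145,215),.012) # scene crop right
P('h bottom',f(675,237,145,215),.012)
P('h top(535,52)',f(532,55,145,215),.012)
d=cams.calibration('side')
for q in[(464,505),(540,580),(724,455)]:P('side',(155+(q[0]-400)*.3,195+(q[1]-300)*.3),.012,d)
for n,q in dict(vial=(270,278),jar=(247,285),bottle=(141,203),beaker=(422,262)).items():P(n,q,0)
P('brown',(314,187),.01);P('brown',(347,222),.01)
E
```

```text
bar a [ 0.432 -0.336  0.036]
bar b [ 0.46  -0.15   0.036]
thin a [ 0.6   -0.312  0.03 ]
thin b [ 0.629 -0.117  0.03 ]
h -y-x [0.482 0.036 0.012]
h -y+x [0.59  0.036 0.012]
h [0.482 0.188 0.012]
h [0.59  0.148 0.012]
h left [0.595 0.038 0.012]
h bottom [0.598 0.253 0.012]
h top(535,52) [0.483 0.067 0.012]
side [0.589 0.247 0.012]
side [0.472 0.253 0.012]
side [0.477 0.038 0.012]
vial [0.669 0.061 0.   ]
jar [0.719 0.02  0.   ]
bottle [ 0.628 -0.456  0.   ]
beaker [0.412 0.397 0.   ]
brown [ 0.288 -0.001  0.01 ]
brown [0.383 0.159 0.01 ]
```

Request:
{"method": "jog_arm", "body": {"plan": [[-0.5,-0.5,0,0,1],[-0.98,-1,0,0,1]]}}

```text
time: 0.35
tool_pos: [0.4541, -0.0714, 0.226]
tool_rot: [-3.14, -0.0, 1.574]
contact_force: [0.3, -1.1, 0.2]
opening: 0.0919
grip_force: 0.0
```

Request:
{"method": "jog_arm", "body": {"plan": [[0,-0.5,0,0,1],[0,-1,0,0,1]]}}

```text
time: 0.55
tool_pos: [0.454, -0.1523, 0.227]
tool_rot: [3.141, 0.0, 1.571]
contact_force: [0.3, 0.5, -0.1]
opening: 0.0919
grip_force: 0.0
```

Request:
{"method": "jog_arm", "body": {"plan": [[0,-0.5,0,0,1],[0,-1,0,0,1]]}}

```text
time: 0.75
tool_pos: [0.4546, -0.2329, 0.2267]
tool_rot: [3.142, -0.0, 1.571]
contact_force: [0.4, 0.2, 0.7]
opening: 0.0918
grip_force: 0.0
```

Request:
{"method": "jog_arm", "body": {"plan": [[0,-0.4,0,0,1],[0,-0.75,0,0,1],[0,-0.75,0,0,1],[0,-0.75,0,0,1]]}}

```text
time: 1.15
tool_pos: [0.4546, -0.2913, 0.2262]
tool_rot: [-3.141, -0.001, 1.569]
contact_force: [0.1, 0.2, 0.1]
opening: 0.0917
grip_force: 0.0
```

```bash
python3 - <<'E'
from h import *
s=readout.observe();print(s['tool_pos'],s['tool_rot'],s['qpos'])
c=cams.calibration('wrist');im=cams.read_camera('wrist');cv2.imwrite('pics/w1.png',im)
np.save('w1.npy',c['world_from_camera'])
E
```

```text
[ 0.45459436 -0.29133001  0.22616129] [-3.14080919e+00 -1.15756433e-03  1.56949634e+00] [-7.12113979e-01  3.70597412e-01  1.48275453e+00  3.81034018e-04
  1.28958971e+00 -7.10920434e-01]
```

View pics/w1.png

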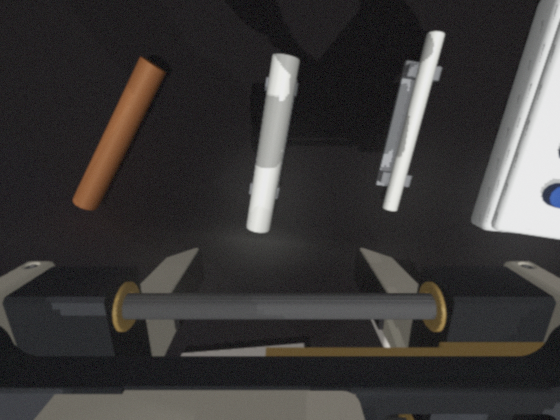

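The wrist view shows the thick bar from about (285,58) to (259,230), with its notches at rows 85 and 190. Another brown rod is at left, and the thin bar is at (412,120).

```bash
python3 - <<'E'
from h import *
c=cams.calibration('wrist');c['world_from_camera']=np.load('w1.npy')
im=cv2.imread('pics/w1.png');g=cv2.cvtColor(im,cv2.COLOR_BGR2GRAY);hs=cv2.cvtColor(im,cv2.COLOR_BGR2HSV)
m=((g>90)&(hs[...,1]<60)).astype(np.uint8)
m[:, :235]=0;m[:,320:]=0;m[245:]=0
m=cv2.morphologyEx(m,cv2.MORPH_OPEN,np.ones((5,5)))
ys=np.where(m.any(1))[0];print(ys.min(),ys.max())
rows=[(y,np.where(m[y])[0]) for y in range(70,225,10)]
print([(y,r.min(),r.max()) for y,r in rows])
# axis points from edges at axis height
A=np.array([ray(c,((r.min()+r.max())/2,y),.034) for y,r in rows if r.max()-r.min()<31])
k=np.polyfit(A[:,1],A[:,0],1);print('dx/dy',k[0],'deg',np.degrees(np.arctan(k[0])))
for y in(ys.min(),ys.max()):
    x=np.where(m[y])[0].mean();print(ray(c,(x,y),.034),ray(c,(x,y),.044))
for yy in(-.26,-.25,-.24,-.23):print(yy,np.polyval(k,yy))
E
```

```text
53 233
[(70, np.int64(270), np.int64(297)), (80, np.int64(266), np.int64(295)), (90, np.int64(266), np.int64(295)), (100, np.int64(265), np.int64(292)), (110, np.int64(264), np.int64(290)), (120, np.int64(262), np.int64(288)), (130, np.int64(261), np.int64(287)), (140, np.int64(259), np.int64(285)), (150, np.int64(258), np.int64(283)), (160, np.int64(256), np.int64(281)), (170, np.int64(254), np.int64(280)), (180, np.int64(253), np.int64(278)), (190, np.int64(250), np.int64(278)), (200, np.int64(250), np.int64(274)), (210, np.int64(248), np.int64(272)), (220, np.int64(247), np.int64(270))]
dx/dy 0.17676700567921105 deg 10.024449510458071
[ 0.45261843 -0.13997461  0.034     ] [ 0.45264289 -0.14197644  0.044     ]
[ 0.42918275 -0.34757557  0.034     ] [ 0.42987727 -0.3436417   0.044     ]
-0.26 0.4396464297411093
-0.25 0.4414140997979014
-0.24 0.4431817698546935
-0.23 0.4449494399114856
```

Request:
{"method": "jog_arm", "body": {"plan": [[-0.17,0.48,-0.3,-0.08,1],[-0.17,0.48,-0.7,-0.111,1],[-0.17,0.48,-1,-0.111,1]]}}

```text
time: 1.5
tool_pos: [0.4409, -0.2504, 0.1459]
tool_rot: [-3.141, -0.001, 1.398]
contact_force: [0.9, -0.5, 0.1]
opening: 0.0922
grip_force: 0.0
```

Request:
{"method": "jog_arm", "body": {"plan": [[0,0,-0.4,0,1],[0,0,-0.8,0,1],[0,0,-0.8,0,1],[0,0,-0.8,0,1]]}}

```text
time: 1.9
tool_pos: [0.4416, -0.2521, 0.0833]
tool_rot: [-3.141, -0.0, 1.398]
contact_force: [0.4, -0.3, -0.2]
opening: 0.0915
grip_force: 0.0
```

```bash
python3 - <<'E'
from h import *
s=readout.observe();print(s['tool_pos'],np.degrees(s['tool_rot']),s['contact_force'])
c=cams.calibration('wrist');im=cams.read_camera('wrist');cv2.imwrite('pics/w2.png',im)
E
```

```text
[ 0.44159086 -0.25213985  0.08333163] [-1.79980824e+02 -1.90163758e-02  8.00780433e+01] [ 0.36184897 -0.30067963 -0.17206607]
```

View pics/w2.png

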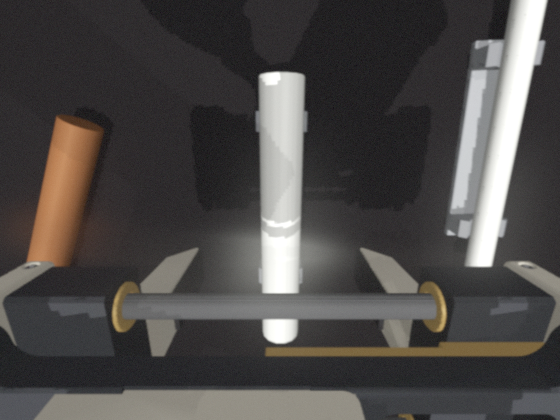

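The bar sits centred between the fingers (column 281, vertical), so the alignment is good. I'll descend and grip.

Request:
{"method": "jog_arm", "body": {"plan": [[0,0,-0.4,0,1],[0,0,-0.75,0,1],[0,0,-0.86,0,1],[0,0,-0.86,0,1],[0,0,-0.86,0,-1],[0,0,-0.86,0,-1],[0,0,-0.86,0,-1],[0,0,-0.86,0,-1],[0,0,-0.86,0,-1],[0,0,-0.86,0,-1],[0,0,-0.86,0,-1],[0,0,-0.86,0,-1]], "squeeze": 35}}

```text
time: 3.15
tool_pos: [0.4413, -0.2529, 0.0139]
tool_rot: [-3.142, -0.0, 1.396]
contact_force: [0.3, -0.7, -0.8]
opening: 0.0323
grip_force: 0.0
```

Request:
{"method": "jog_arm", "body": {"plan": [[0,0,0,0,-1],[0,0,0,0,-1],[0,0,0,0,-1],[0,0,0,0,-1]]}}

```text
time: 3.55
tool_pos: [0.4422, -0.2533, 0.0141]
tool_rot: [3.14, 0.001, 1.396]
contact_force: [5.5, 0.2, -1.2]
opening: 0.0294
grip_force: 35.0
```

Request:
{"method": "jog_arm", "body": {"plan": [[0,0,0.1,0,-1],[0,0,0.2,0,-1],[0,0,0.4,0,-1],[0,0,0.7,0,-1],[0,0,1,0,-1],[0,0,1,0,-1]]}}

```text
time: 4.15
tool_pos: [0.4424, -0.2539, 0.0969]
tool_rot: [3.137, 0.003, 1.396]
contact_force: [0.5, -0.6, -4.1]
opening: 0.029
grip_force: 35.0
```

Gripped and lifted; the weight is about 4 N. Next I'll carry it towards the holder and square the yaw.

Request:
{"method": "jog_arm", "body": {"plan": [[0,0,0.4,0,-1],[0.1,0.3,0.75,0.05,-1],[0.3,0.6,0.75,0.111,-1],[0.5,1,0.75,0.111,-1]]}}

```text
time: 4.55
tool_pos: [0.4813, -0.1728, 0.1538]
tool_rot: [3.142, 0.001, 1.572]
contact_force: [0.3, 0.0, -2.9]
opening: 0.0294
grip_force: 35.0
```

Request:
{"method": "jog_arm", "body": {"plan": [[0.3,0.4,0,0,-1],[0.5,0.8,0,0,-1],[0.66,1,0,0,-1]]}}

```text
time: 4.85
tool_pos: [0.5338, -0.0902, 0.1524]
tool_rot: [-3.139, -0.001, 1.573]
contact_force: [-0.3, 0.5, -2.7]
opening: 0.0291
grip_force: 35.0
```

Request:
{"method": "jog_arm", "body": {"plan": [[0,0.4,0,0,-1],[0,0.8,0,0,-1],[0,1,0,0,-1]]}}

```text
time: 5.15
tool_pos: [0.5329, -0.0106, 0.1524]
tool_rot: [-3.138, -0.001, 1.572]
contact_force: [0.1, 0.6, -3.2]
opening: 0.0294
grip_force: 35.0
```

Request:
{"method": "jog_arm", "body": {"plan": [[0,0.4,0,0,-1],[0,0.5,0,0,-1],[0,0.5,0,0,-1],[0,0.5,0,0,-1],[0,0.5,0,0,-1]]}}

```text
time: 5.65
tool_pos: [0.5341, 0.0259, 0.1537]
tool_rot: [-3.141, 0.0, 1.57]
contact_force: [-1.0, -0.9, -3.2]
opening: 0.0292
grip_force: 35.0
```

```bash
python3 - <<'E'
from h import *
s=readout.observe();print(s['tool_pos'],np.degrees(s['tool_rot']),s['contact_force'],s['torque'])
c=cams.calibration('wrist');im=cams.read_camera('wrist');cv2.imwrite('pics/w3.png',im)
np.save('w3.npy',c['world_from_camera'])
E
```

```text
[0.53413805 0.02590937 0.15370858] [-1.79985134e+02  2.17546648e-02  8.99316539e+01] [-0.9874375  -0.92879442 -3.23479742] [-0.07899429 -0.01915118  0.05288004]
```

View pics/w3.png

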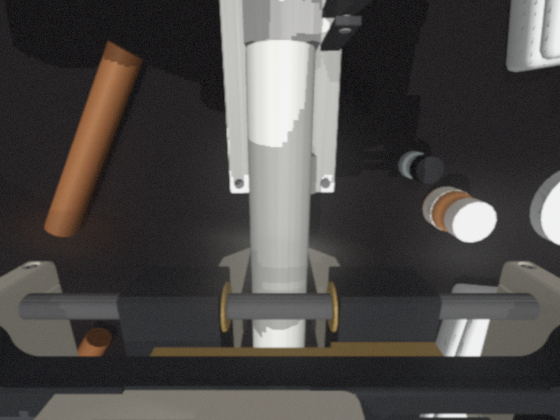

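The holder's lower edge is at row 191, its left edge at columns 220 to 230 and its right edge at 340 to 335. The held bar lies at columns 247 to 312 with its far end near row 40. The clamp is at (345,28).

```bash
python3 - <<'E'
from h import *
c=cams.calibration('wrist');c['world_from_camera']=np.load('w3.npy')
g=cv2.GaussianBlur(cv2.imread('pics/w3.png',0),(3,3),0).astype(float)
def fit(n,cols,rows,sg,z):
    P=[]
    for y in rows:
        d=sg*np.diff(g[y,cols[0]:cols[1]]);i=d.argmax();P.append(ray(c,(cols[0]+i+.5,y),z))
    P=np.array(P);k=np.polyfit(P[:,1],P[:,0],1);r=P[:,0]-np.polyval(k,P[:,1]);k=np.polyfit(P[abs(r)<.0015,1],P[abs(r)<.0015,0],1)
    print(n,'slope',k[0],'x at .05,.123',np.polyval(k,[.05,.123]),r.std());return k
fit('plateL',(210,240),range(60,185,4),1,.012)
fit('plateR',(325,350),range(65,185,4),-1,.012)
fit('barL',(235,262),range(60,240,4),1,.1727)
fit('barR',(300,325),range(60,240,4),-1,.1727)
for x in(236,242,320,326,331):
    d=-np.diff(g[180:200,x]);print('bottom',ray(c,(x,180+d.argmax()+.5),.012))
for x in(275,280,285):
    d=np.diff(g[25:60,x]);i=d.argmax();print('barend',25+i,ray(c,(x,25.5+i),.18))
E
```

```text
plateL slope -0.0029452415892646327 x at .05,.123 [0.48052891 0.48031391] 0.00041612063108302836
plateR slope -0.004412413818407091 x at .05,.123 [0.59047747 0.59015536] 0.00027697055624329624
barL slope 0.019555517183337378 x at .05,.123 [0.51798345 0.51941101] 0.0011676554238789147
barR slope -0.05004100185228055 x at .05,.123 [0.54864522 0.54499223] 0.0014297743048674177
bottom [0.48728372 0.03521899 0.012     ]
bottom [0.49363308 0.03521796 0.012     ]
bottom [0.5761006  0.03628874 0.012     ]
bottom [0.58249204 0.03520356 0.012     ]
bottom [0.58777937 0.0352027  0.012     ]
barend 39 [0.53128453 0.1383214  0.18      ]
barend 39 [0.5332759 0.13832   0.18     ]
barend 39 [0.53526721 0.1383186  0.18      ]
```

Request:
{"method": "jog_arm", "body": {"plan": [[0.02,0.5,0,0,-1],[0.02,0.85,0,0,-1],[0.02,0.85,-0.2,0,-1],[0.02,0.85,-0.5,0,-1],[0.02,0.85,-0.75,0,-1],[0.02,0.85,-0.9,0,-1],[0.02,0.85,-0.9,0,-1]]}}

```text
time: 6.4
tool_pos: [0.5349, 0.0944, 0.0804]
tool_rot: [-3.138, 0.0, 1.57]
contact_force: [-0.3, 0.3, -2.7]
opening: 0.0293
grip_force: 35.0
```

```bash
python3 - <<'E'
from h import *
s=readout.observe();print(s['tool_pos'],np.degrees(s['tool_rot']),s['contact_force'],s['torque'])
f=lambda i,x,y,w,h:cv2.resize(i[y:y+h,x:x+w],(400,300),interpolation=cv2.INTER_CUBIC)
a=cams.read_camera('scene');b=cams.read_camera('side')
cv2.imwrite('pics/c2.png',np.hstack([f(a,250,190,140,105),f(b,140,180,140,105)]))
E
```

```text
[0.53485363 0.09440221 0.08042825] [-1.79814232e+02  1.22385929e-02  8.99492860e+01] [-0.27376656  0.26793199 -2.72070993] [-0.01900203  0.00579795  0.00141027]
```

View pics/c2.png

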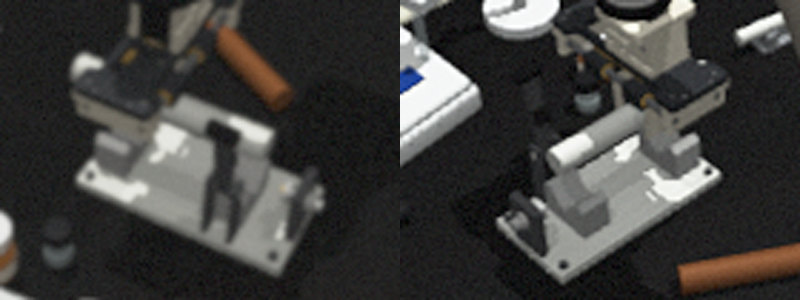

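The bar is over the Vs, clear of the clamp arm and short of the stop. I'll lower it slowly now.

Request:
{"method": "jog_arm", "body": {"plan": [[0,0,-0.15,0,-1],[0,0,-0.3,0,-1],[0,0,-0.4,0,-1],[0,0,-0.43,0,-1],[0,0,-0.45,0,-1],[0,0,-0.47,0,-1]]}}

```text
time: 7.1
tool_pos: [0.536, 0.0951, 0.0444]
tool_rot: [3.141, -0.0, 1.571]
contact_force: [-0.4, -0.4, -3.1]
opening: 0.0292
grip_force: 35.0
```

Request:
{"method": "jog_arm", "body": {"plan": [[0,0,-0.015,0,-1],[0,0,-0.03,0,-1],[0,0,-0.045,0,-1],[0,0,-0.045,0,-1]]}}

```text
time: 7.5
tool_pos: [0.5357, 0.0951, 0.0407]
tool_rot: [-3.142, 0.0, 1.571]
contact_force: [-0.2, 0.3, -3.4]
opening: 0.0293
grip_force: 35.0
```

Request:
{"method": "jog_arm", "body": {"plan": [[0,0,-0.015,0,-1],[0,0,-0.03,0,-1],[0,0,-0.04,0,-1],[0,0,-0.04,0,-1]]}}

```text
time: 7.9
tool_pos: [0.5357, 0.095, 0.0374]
tool_rot: [-3.141, 0.0, 1.571]
contact_force: [0.0, -0.2, -3.1]
opening: 0.0292
grip_force: 35.0
```

Request:
{"method": "jog_arm", "body": {"plan": [[0,0,-0.015,0,-1],[0,0,-0.025,0,-1],[0,0,-0.025,0,-1]]}}

```text
time: 8.2
tool_pos: [0.5356, 0.0951, 0.0354]
tool_rot: [-3.141, 0.0, 1.571]
contact_force: [0.8, -0.1, -3.0]
opening: 0.029
grip_force: 35.0
```

Request:
{"method": "jog_arm", "body": {"plan": [[0,0,-0.012,0,-1],[0,0,-0.02,0,-1],[0,0,-0.02,0,-1]]}}

```text
time: 8.5
tool_pos: [0.5357, 0.0951, 0.0338]
tool_rot: [-3.142, 0.0, 1.571]
contact_force: [0.1, -0.0, -3.2]
opening: 0.0287
grip_force: 35.0
```

Request:
{"method": "jog_arm", "body": {"plan": [[0,0,-0.01,0,-1],[0,0,-0.015,0,-1],[0,0,-0.015,0,-1]]}}

```text
time: 8.8
tool_pos: [0.5362, 0.0951, 0.033]
tool_rot: [3.141, -0.0, 1.571]
contact_force: [1.1, -0.2, -1.4]
opening: 0.0294
grip_force: 35.0
```

Request:
{"method": "jog_arm", "body": {"plan": [[0,0,-0.006,0,-1],[0,0,-0.006,0,-1],[0,0,-0.006,0,-1]]}}

```text
time: 9.1
tool_pos: [0.5363, 0.0951, 0.0327]
tool_rot: [3.14, 0.0, 1.571]
contact_force: [1.3, -0.3, 2.8]
opening: 0.0286
grip_force: 35.0
```

Request:
{"method": "jog_arm", "body": {"plan": [[0,0,-0.006,0,-1],[0,0,-0.006,0,-1],[0,0,-0.006,0,-1]]}}

```text
time: 9.4
tool_pos: [0.5365, 0.095, 0.0325]
tool_rot: [3.14, 0.0, 1.571]
contact_force: [-0.1, -0.1, 6.4]
opening: 0.0289
grip_force: 35.0
```

```bash
python3 - <<'E'
from h import *
s=readout.observe();print(s['tool_pos'],np.degrees(s['tool_rot']),s['contact_force'],s['torque'])
E
```

```text
[0.53649188 0.09504672 0.03252902] [1.79887397e+02 3.37886983e-03 9.00115487e+01] [-0.0913525  -0.08589327  6.39667816] [-0.05725439 -0.07892058  0.10048795]
```

Request:
{"method": "jog_arm", "body": {"plan": [[0,0,0,0,-0.1],[0,0,0,0,-0.1],[0,0,0,0,-0.1],[0,0,0,0,-0.1],[0,0,0,0,-0.1],[0,0,0,0,-0.1]]}}

```text
time: 10.0
tool_pos: [0.5357, 0.0951, 0.0317]
tool_rot: [-3.141, 0.0, 1.571]
contact_force: [-0.3, -0.0, -0.2]
opening: 0.0413
grip_force: 0.0
```

```bash
python3 - <<'E'
from h import *
s=readout.observe();print(s['tool_pos'],s['contact_force'],s['torque'],s['opening'])
a=cams.read_camera('scene');b=cams.read_camera('side');w=cams.read_camera('wrist')
f=lambda i,x,y,w,h:cv2.resize(i[y:y+h,x:x+w],(400,300),interpolation=cv2.INTER_CUBIC)
cv2.imwrite('pics/c3.png',np.vstack([np.hstack([f(a,250,190,140,105),f(b,140,180,140,105)]),np.hstack([f(w,0,0,560,420),f(w,210,0,140,105)])]))
E
```

```text
[0.53566373 0.09506921 0.03166122] [-0.3211527  -0.02874668 -0.17386922] [ 0.03367777  0.02508742 -0.0106089 ] 0.04131359052029075
```

View pics/c3.png

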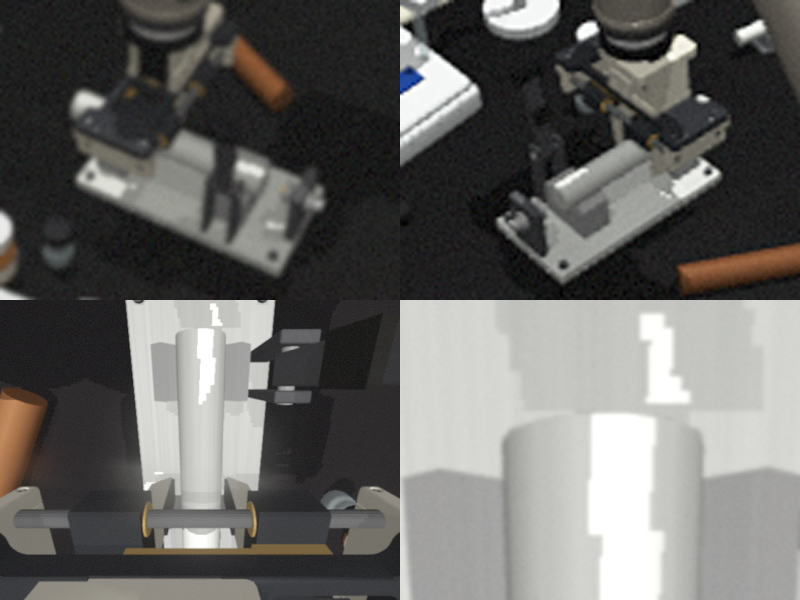

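The bar is seated in both Vs, as all the views show. I'll regrip lightly, so the grip slips before the push force gets too high, then slide it along.

Request:
{"method": "jog_arm", "body": {"plan": [[0,0,0,0,-1],[0,0,0,0,-1],[0,0,0,0,-1],[0,0,0,0,-1],[0,0,0,0,-1],[0,0,0,0,-1]], "squeeze": 15}}

```text
time: 10.75
tool_pos: [0.5369, 0.0951, 0.0321]
tool_rot: [3.139, -0.0, 1.571]
contact_force: [5.2, 0.5, -1.2]
opening: 0.0293
grip_force: 15.0
```

Request:
{"method": "jog_arm", "body": {"plan": [[0,0.02,0,0,-1],[0,0.04,0,0,-1],[0,0.06,0,0,-1],[0,0.06,0,0,-1]]}}

```text
time: 11.15
tool_pos: [0.5367, 0.0993, 0.0323]
tool_rot: [3.139, 0.001, 1.571]
contact_force: [4.3, -2.9, 1.1]
opening: 0.0296
grip_force: 15.0
```

Request:
{"method": "jog_arm", "body": {"plan": [[0,0.0125,0,0,-1],[0,0.025,0,0,-1],[0,0.025,0,0,-1]]}}

```text
time: 11.45
tool_pos: [0.5367, 0.1011, 0.0322]
tool_rot: [3.139, 0.001, 1.571]
contact_force: [4.7, -4.0, 0.6]
opening: 0.0294
grip_force: 15.0
```

Request:
{"method": "jog_arm", "body": {"plan": [[0.015,0,0,0,-1],[0.015,0,0,0,-1]]}}

```text
time: 11.65
tool_pos: [0.5369, 0.1014, 0.0319]
tool_rot: [-3.141, 0.001, 1.571]
contact_force: [1.7, -4.0, 4.2]
opening: 0.0295
grip_force: 15.0
```

Request:
{"method": "jog_arm", "body": {"plan": [[0,0.0125,0,0,-1],[0,0.025,0,0,-1],[0,0.025,0,0,-1]]}}

```text
time: 11.95
tool_pos: [0.537, 0.1033, 0.0319]
tool_rot: [3.141, 0.001, 1.571]
contact_force: [1.1, -5.3, 2.4]
opening: 0.0296
grip_force: 15.0
```

Request:
{"method": "jog_arm", "body": {"plan": [[0,0.0125,0,0,-1],[0,0.025,0,0,-1],[0,0.025,0,0,-1]]}}

```text
time: 12.25
tool_pos: [0.537, 0.1053, 0.0319]
tool_rot: [3.142, 0.001, 1.571]
contact_force: [1.4, -5.3, 2.3]
opening: 0.0293
grip_force: 15.0
```

```bash
cat >> h.py <<'E'
def tip(name='wrist'):
    s=readout.observe();c=cams.calibration('wrist');g=cv2.GaussianBlur(cams.read_camera('wrist'),(3,3),0)[...,1].astype(float)
    o=[]
    for x in range(262,288,4):
        d=np.abs(np.diff(g[5:80,x]));i=d.argmax();o.append(i+5.5)
    r=np.median(o);p=ray(c,(275,r),.058)
    print('t',s['time'],'tool',np.round(s['tool_pos'],4),'F',np.round(s['contact_force'],1),'rows',o,'tip y',p[1].round(4),'rel',(p[1]-s['tool_pos'][1]).round(4))
E
python3 - <<'E'
from h import *
tip();cv2.imwrite('pics/w4.png',cams.read_camera('wrist'))
g=cv2.imread('pics/w4.png')[...,1];print(g[5:60:2,270].tolist())
g=cv2.imread('pics/c3.png')[...,1];print(g[300:390:3,200].tolist())
E
```

```text
t 12.25 tool [0.537  0.1053 0.0319] F [ 1.4 -5.3  2.3] rows [np.float64(21.5), np.float64(22.5), np.float64(6.5), np.float64(6.5), np.float64(6.5), np.float64(6.5), np.float64(6.5)] tip y 0.229 rel 0.1237
[176, 122, 95, 95, 102, 142, 145, 149, 145, 115, 142, 192, 197, 196, 195, 195, 196, 193, 208, 208, 209, 209, 209, 210, 209, 208, 210, 210]
[195, 196, 196, 196, 196, 197, 196, 197, 198, 201, 255, 255, 255, 255, 255, 255, 255, 255, 255, 255, 230, 233, 255, 255, 254, 255, 255, 255, 255, 255]
```

```bash
python3 - <<'E'
from h import *
c=cams.calibration('wrist')
g=cv2.imread('pics/w4.png')[...,1]
for x in(255,265,275,280,285,295):print(x,g[0:60:2,x].tolist())
for r,z in((38.5,.06),(24,.063),(24,.052),(25,.012),(6,.063)):print(r,z,ray(c,(275,r),z)[1])
E
```

```text
255 [150, 149, 149, 148, 147, 131, 95, 94, 92, 113, 182, 195, 198, 197, 194, 196, 195, 195, 197, 195, 194, 190, 191, 191, 191, 190, 191, 191, 191, 191]
265 [173, 176, 178, 167, 108, 97, 98, 97, 97, 97, 100, 126, 192, 197, 198, 199, 197, 198, 198, 197, 194, 203, 204, 203, 206, 203, 204, 203, 204, 204]
275 [242, 242, 239, 194, 98, 106, 114, 169, 174, 177, 180, 122, 96, 128, 193, 196, 196, 194, 194, 193, 218, 249, 250, 250, 250, 250, 249, 250, 250, 250]
280 [241, 241, 238, 196, 117, 119, 157, 226, 221, 178, 177, 122, 97, 134, 195, 196, 196, 196, 195, 193, 247, 255, 255, 255, 255, 255, 255, 255, 255, 255]
285 [187, 186, 185, 162, 99, 117, 122, 160, 181, 179, 176, 161, 133, 188, 199, 199, 199, 200, 199, 198, 245, 255, 255, 255, 255, 255, 255, 255, 255, 255]
295 [165, 163, 161, 162, 137, 101, 94, 96, 96, 98, 113, 188, 196, 200, 236, 242, 243, 242, 210, 196, 208, 250, 255, 255, 255, 255, 255, 252, 250, 251]
38.5 0.06 0.21764572714109437
24 0.063 0.22175974623501588
24 0.052 0.22478977234697103
25 0.012 0.2353466404745662
6 0.063 0.22757569459020097
```

The bar moves with the fingers, so the friction is real. The image puts the pin about 6 mm ahead and the disc about 10 mm ahead.

Request:
{"method": "jog_arm", "body": {"plan": [[0,0.02,0.004,0,-1],[0,0.04,0.004,0,-1],[0,0.06,0.004,0,-1],[0,0.075,0.004,0,-1],[0,0.075,0.004,0,-1]]}}

```text
time: 12.85
tool_pos: [0.5369, 0.1122, 0.032]
tool_rot: [-3.142, -0.0, 1.571]
contact_force: [4.2, -1.8, -1.3]
opening: 0.0299
grip_force: 15.0
```

Request:
{"method": "jog_arm", "body": {"plan": [[0,0.0125,0,0,-1],[0,0.019,0,0,-1],[0,0.019,0,0,-1]]}}

```text
time: 13.15
tool_pos: [0.5368, 0.1135, 0.032]
tool_rot: [-3.141, -0.0, 1.571]
contact_force: [2.3, -0.8, -0.6]
opening: 0.0293
grip_force: 15.0
```

Request:
{"method": "jog_arm", "body": {"plan": [[0,0.012,0,0,-1],[0,0.012,0,0,-1],[0,0.012,0,0,-1]]}}

```text
time: 13.45
tool_pos: [0.5369, 0.1144, 0.032]
tool_rot: [-3.141, -0.0, 1.571]
contact_force: [2.4, -2.4, -1.1]
opening: 0.0296
grip_force: 15.0
```

Request:
{"method": "jog_arm", "body": {"plan": [[0,0.01,0,0,-1],[0,0.01,0,0,-1],[0,0.01,0,0,-1]]}}

```text
time: 13.75
tool_pos: [0.5368, 0.1152, 0.032]
tool_rot: [-3.141, -0.0, 1.571]
contact_force: [2.1, -3.2, -0.2]
opening: 0.0296
grip_force: 15.0
```

Request:
{"method": "jog_arm", "body": {"plan": [[0,0.01,0,0,-1],[0,0.01,0,0,-1],[0,0.01,0,0,-1]]}}

```text
time: 14.05
tool_pos: [0.5368, 0.116, 0.032]
tool_rot: [-3.141, 0.0, 1.571]
contact_force: [1.6, -1.9, -0.3]
opening: 0.0294
grip_force: 15.0
```

```bash
python3 - <<'E'
from h import *
s=readout.observe();c=cams.calibration('wrist');w=cams.read_camera('wrist');cv2.imwrite('pics/w5.png',w);g=w[...,1]
print(s['tool_pos'],s['contact_force'])
for x in(265,275,280,285):print(x,g[0:60:2,x].tolist())
E
```

```text
[0.53683755 0.11596381 0.0320382 ] [ 1.57061839 -1.88257042 -0.34259134]
265 [49, 46, 47, 45, 51, 96, 131, 128, 129, 130, 129, 142, 170, 172, 172, 171, 176, 177, 177, 168, 165, 204, 203, 204, 204, 203, 203, 203, 204, 205]
275 [65, 61, 53, 50, 153, 170, 173, 171, 172, 172, 172, 211, 241, 243, 244, 243, 243, 243, 241, 221, 241, 255, 255, 255, 255, 210, 208, 219, 222, 223]
280 [62, 59, 61, 76, 217, 231, 231, 231, 231, 232, 231, 236, 242, 243, 244, 243, 243, 243, 240, 217, 244, 255, 255, 255, 255, 255, 255, 255, 255, 255]
285 [57, 58, 65, 67, 154, 215, 214, 214, 216, 216, 213, 213, 214, 213, 212, 230, 233, 231, 231, 217, 244, 255, 255, 255, 255, 255, 255, 255, 255, 255]
```

The disc face is now right at the bar's end (rows 37 to 40), so it's nearly flush.

Request:
{"method": "jog_arm", "body": {"plan": [[0,0.008,0,0,-1],[0,0.008,0,0,-1],[0,0.008,0,0,-1]]}}

```text
time: 14.4
tool_pos: [0.5368, 0.1166, 0.032]
tool_rot: [-3.141, -0.0, 1.571]
contact_force: [1.4, -3.2, -2.0]
opening: 0.0293
grip_force: 15.0
```

Request:
{"method": "jog_arm", "body": {"plan": [[0,0.008,0,0,-1],[0,0.008,0,0,-1],[0,0.008,0,0,-1]]}}

```text
time: 14.7
tool_pos: [0.5369, 0.1169, 0.0321]
tool_rot: [-3.141, 0.001, 1.571]
contact_force: [1.0, -4.8, -1.5]
opening: 0.0294
grip_force: 15.0
```

Request:
{"method": "jog_arm", "body": {"plan": [[0,0.006,0,0,-1],[0,0.006,0,0,-1],[0,0.006,0,0,-1]]}}

```text
time: 15.0
tool_pos: [0.5368, 0.1168, 0.032]
tool_rot: [-3.141, 0.001, 1.571]
contact_force: [0.9, -7.6, -0.8]
opening: 0.0293
grip_force: 15.0
```

Request:
{"method": "jog_arm", "body": {"plan": [[0,0.003,0,0,-1],[0,0.003,0,0,-1],[0,0.003,0,0,-1]]}}

```text
time: 15.3
tool_pos: [0.5368, 0.1169, 0.032]
tool_rot: [-3.141, 0.001, 1.571]
contact_force: [1.3, -8.1, -0.7]
opening: 0.0293
grip_force: 15.0
```

Request:
{"method": "jog_arm", "body": {"plan": [[0,0.004,0,0,-1],[0,0.004,0,0,-1],[0,0.004,0,0,-1],[0,0.004,0,0,-1],[0,0.004,0,0,-1],[0,0.004,0,0,-1],[0,0.004,0,0,-1]]}}

```text
time: 16.0
tool_pos: [0.5368, 0.1169, 0.032]
tool_rot: [-3.141, 0.002, 1.571]
contact_force: [1.0, -9.7, -0.6]
opening: 0.0295
grip_force: 15.0
```

Request:
{"method": "jog_arm", "body": {"plan": [[0,0,0,0,0],[0,0,0,0,0],[0,0,0,0,0],[0,0,0,0,0],[0,0,0,0,0],[0,0,0,0,0],[0,0,0,0,0]]}}

```text
time: 16.7
tool_pos: [0.5369, 0.1183, 0.0321]
tool_rot: [3.142, -0.0, 1.571]
contact_force: [1.0, -0.6, 0.4]
opening: 0.046
grip_force: 0.0
```

```bash
python3 - <<'E'
from h import *
s=readout.observe();c=cams.calibration('wrist');w=cams.read_camera('wrist');cv2.imwrite('pics/w6.png',w);g=w[...,1]
print(s['tool_pos'],s['contact_force'],s['opening'])
for x in(265,275,280,285):print(x,g[30:50,x].tolist())
g=cv2.imread('pics/w5.png')[...,1]
for x in(265,275,280,285):print(x,g[30:50,x].tolist())
E
```

```text
[0.536943   0.11832281 0.03210208] [ 1.04522385 -0.6178923   0.35465671] 0.04598196712222061
265 [158, 169, 172, 174, 172, 171, 172, 174, 174, 174, 176, 177, 177, 179, 180, 193, 200, 203, 203, 204]
275 [231, 241, 243, 244, 244, 244, 244, 244, 243, 244, 243, 242, 234, 208, 219, 253, 255, 255, 255, 255]
280 [238, 242, 243, 244, 243, 242, 242, 243, 242, 242, 242, 241, 233, 208, 220, 255, 255, 255, 255, 255]
285 [220, 235, 239, 239, 238, 238, 237, 234, 233, 233, 232, 232, 223, 200, 217, 255, 255, 255, 255, 255]
265 [171, 175, 176, 176, 177, 178, 177, 177, 168, 156, 165, 195, 204, 204, 203, 204, 204, 202, 204, 204]
275 [243, 244, 243, 243, 243, 242, 241, 237, 221, 202, 241, 255, 255, 255, 255, 255, 255, 255, 255, 226]
280 [243, 243, 243, 243, 243, 243, 240, 235, 217, 202, 244, 255, 255, 255, 255, 255, 255, 255, 255, 255]
285 [230, 234, 233, 232, 231, 232, 231, 228, 217, 209, 244, 255, 255, 255, 255, 255, 255, 255, 255, 255]
```

The bar stays flush after release. Next I'll retreat upwards, and check the lamp's position and the clamp's starting angle before approaching the handle.

Request:
{"method": "jog_arm", "body": {"plan": [[0,0,0.1,0,0],[0,0,0.3,0,0],[0,0,0.6,0,0],[0,0,1,0,0]]}}

```text
time: 17.15
tool_pos: [0.5361, 0.1182, 0.1125]
tool_rot: [-3.139, 0.0, 1.571]
contact_force: [-0.1, -0.1, -0.7]
opening: 0.0458
grip_force: 0.0
```

Request:
{"method": "jog_arm", "body": {"plan": [[0,0,0.5,0,-1],[0,0,1,0,-1],[0,-0.3,1,0,-1],[0,-0.6,1,0,-1],[0,-0.6,1,0,-1]]}}

```text
time: 17.65
tool_pos: [0.5371, 0.0681, 0.1931]
tool_rot: [3.14, 0.001, 1.569]
contact_force: [-0.9, 0.0, 0.1]
opening: 0.0104
grip_force: 0.0
```

```bash
python3 - <<'E'
from h import *
s=readout.observe();c=cams.calibration('wrist');w=cams.read_camera('wrist');a=cams.read_camera('scene');b=cams.read_camera('side')
for n,i in(('w7',w),('s7',a),('d7',b)):cv2.imwrite(f'pics/{n}.png',i)
np.save('w7.npy',c['world_from_camera']);print(s['tool_pos'],s['contact_force'],s['opening'])
f=lambda i,x,y,w,h:cv2.resize(i[y:y+h,x:x+w],(400,300),interpolation=cv2.INTER_CUBIC)
cv2.imwrite('pics/c7.png',np.vstack([np.hstack([f(w,0,0,560,420),f(w,210,0,200,150)]),np.hstack([f(a,260,210,120,90),f(b,140,180,120,90)])]))
# lamp head triangulation
S,D=cams.calibration('scene'),cams.calibration('side')
def line(c,p):
    q=ray(c,p,0);o=np.array(c['world_from_camera'])[:3,3];return o,(q-o)/np.linalg.norm(q-o)
def tri(p,q):
    A=0;B=0
    for o,d in(line(S,p),line(D,q)):
        M=np.eye(3)-np.outer(d,d);A=A+M;B=B+M@o
    return np.linalg.solve(A,B)
print('lamp head',tri((283,305),(144,178)),'joint',tri((216,280),(170,141)))
E
```

```text
[0.53708504 0.068127   0.19311803] [-0.85265509  0.04018486  0.10781881] 0.010428426347296136
lamp head [0.80537674 0.18228579 0.14934969] joint [0.85041735 0.04753213 0.19945462]
```

View pics/c7.png

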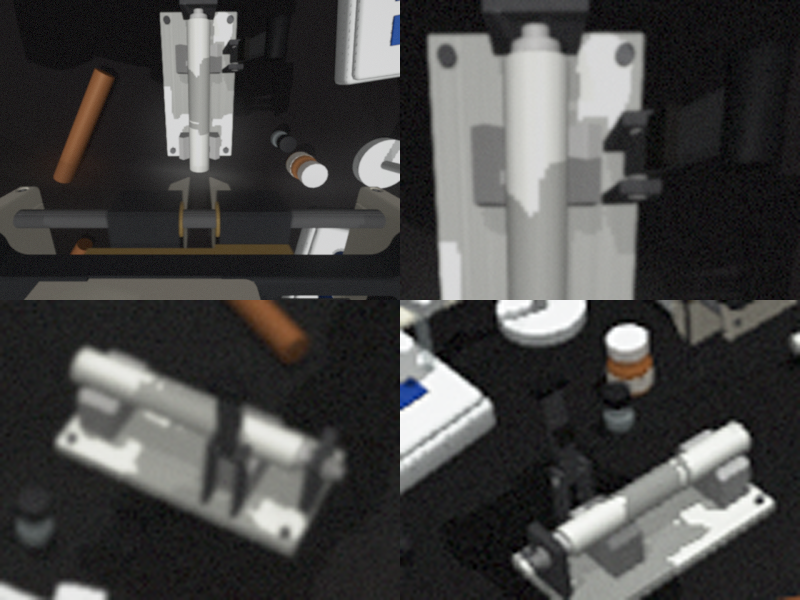

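The bar's end touches the disc in all views. The clamp arm is upright and leans towards +x, and the lamp head is at x ≈ 0.80, clear of the gripper. I'll measure the handle.

```bash
python3 - <<'E'
from h import *
c=cams.calibration('wrist');c['world_from_camera']=np.load('w7.npy')
g=cv2.imread('pics/w7.png')[...,1]
for y in range(20,110,10):print(y,g[y,320:420:5].tolist())
for p in((355,25),(375,50),(395,25),(395,80)):print(p,ray(c,p,.167))
E
```

```text
20 [196, 164, 154, 12, 21, 24, 24, 22, 18, 23, 18, 19, 6, 21, 15, 25, 16, 4, 22, 31]
30 [104, 119, 148, 21, 17, 22, 25, 24, 18, 0, 26, 10, 20, 15, 33, 28, 29, 12, 27, 27]
40 [216, 190, 134, 21, 19, 15, 24, 23, 21, 14, 24, 14, 19, 24, 21, 28, 20, 29, 28, 16]
50 [217, 174, 112, 18, 21, 23, 18, 10, 33, 34, 35, 18, 19, 34, 31, 21, 22, 26, 25, 34]
60 [44, 66, 68, 10, 11, 33, 34, 33, 29, 37, 31, 16, 26, 29, 29, 20, 18, 32, 18, 23]
70 [33, 28, 26, 12, 13, 26, 40, 30, 40, 39, 19, 23, 20, 32, 24, 25, 24, 30, 27, 22]
80 [148, 34, 36, 16, 14, 22, 33, 32, 30, 16, 15, 14, 29, 19, 21, 9, 12, 21, 22, 27]
90 [102, 74, 78, 53, 40, 11, 12, 14, 14, 22, 18, 19, 11, 12, 8, 16, 15, 22, 19, 30]
100 [35, 37, 37, 24, 22, 11, 20, 12, 16, 20, 25, 26, 18, 15, 20, 9, 0, 24, 17, 27]
(355, 25) [0.57775657 0.19983697 0.167     ]
(375, 50) [0.58997128 0.18759054 0.167     ]
(395, 25) [0.59975345 0.19980572 0.167     ]
(395, 80) [0.60308845 0.17212064 0.167     ]
```

Request:
{"method": "jog_arm", "body": {"plan": [[0.4,0,0.2,0,-1],[0.8,0.3,0.2,0,-1],[0.95,0.7,0.2,0,-1]]}}

```text
time: 18.1
tool_pos: [0.6153, 0.1267, 0.2083]
tool_rot: [3.14, -0.0, 1.569]
contact_force: [0.0, 0.7, 0.1]
opening: 0.0008
grip_force: 0.0
```

Request:
{"method": "jog_arm", "body": {"plan": [[0.43,0.3,0,0,-1],[0.45,0.72,0,0,-1],[0.45,0.72,0,0,-1],[0.45,0.72,-0.4,0,-1],[0.45,0.72,-0.75,0,-1],[0.45,0.72,-0.79,0,-1],[0.45,0.72,-0.79,0,-1]]}}

```text
time: 18.8
tool_pos: [0.6485, 0.184, 0.1446]
tool_rot: [-3.14, 0.0, 1.571]
contact_force: [0.7, 0.3, 1.3]
opening: 0.0005
grip_force: 0.0
```

Request:
{"method": "jog_arm", "body": {"plan": [[-0.12,0,0,0,-1],[-0.24,0,0,0,-1],[-0.36,0,0,0,-1],[-0.48,0,0,0,-1],[-0.48,0,0,0,-1]]}}

```text
time: 19.3
tool_pos: [0.6114, 0.1841, 0.1481]
tool_rot: [3.137, -0.001, 1.571]
contact_force: [0.5, -0.3, 0.9]
opening: 0.0005
grip_force: 0.0
```

Request:
{"method": "jog_arm", "body": {"plan": [[-0.1,0,0,0,-1],[-0.2,0,0,0,-1],[-0.3,0,0,0,-1],[-0.3,0,0,0,-1]]}}

```text
time: 19.7
tool_pos: [0.585, 0.1839, 0.1447]
tool_rot: [-3.14, 0.0, 1.571]
contact_force: [-0.2, 0.2, -1.1]
opening: 0.0006
grip_force: 0.0
```

Request:
{"method": "jog_arm", "body": {"plan": [[-0.1,0,0,0,-1],[-0.2,0,0,0,-1]]}}

```text
time: 19.9
tool_pos: [0.5701, 0.1838, 0.1442]
tool_rot: [-3.141, 0.0, 1.571]
contact_force: [4.1, 0.2, -2.9]
opening: 0.0002
grip_force: 1.7
```

```bash
python3 - <<'E'
from h import *
s=readout.observe();print(s['tool_pos'],s['contact_force'],s['torque'])
b=cams.read_camera('side');a=cams.read_camera('scene');cv2.imwrite('pics/d8.png',b);cv2.imwrite('pics/s8.png',a)
D=cams.calibration('side');S=cams.calibration('scene')
def proj(c,p):
    T=np.linalg.inv(c['world_from_camera']);q=np.array(c['K'])@(T@np.r_[p,1])[:3];return (q[:2]/q[2]).round()
for al in(1.8,1.5,1.2,1.0):
    H=[.579-.092*np.cos(al),.184,.077+.092*np.sin(al)];print(al,np.round(H,3),'scene',proj(S,H),'side',proj(D,H))
o=cv2.imread('pics/d7.png')
d=cv2.absdiff(o,b).max(2)
p=proj(D,[.579+.019,.184,.166]).astype(int)
print('old',o[p[1]-12:p[1]+13:3,p[0]-12:p[0]+13:3,1]);print('new',b[p[1]-12:p[1]+13:3,p[0]-12:p[0]+13:3,1])
E
```

```text
[0.57005424 0.1837905  0.14420804] [ 4.06383268  0.22728199 -2.9405786 ] [ 0.00479037 -0.6058329   0.01302858]
1.8 [0.6   0.184 0.167] scene [327. 237.] side [184. 205.]
1.5 [0.572 0.184 0.169] scene [332. 229.] side [190. 209.]
1.2 [0.546 0.184 0.163] scene [337. 223.] side [196. 215.]
1.0 [0.529 0.184 0.154] scene [339. 222.] side [200. 220.]
old [[25 21 33 38 29 20 30 23 27]
 [29 17 23 29 22 16 23 25 22]
 [25 27 23 26 31 27 28 19 29]
 [24 30 22 22 16 24 33 26 31]
 [18 25 24 19 21 13 26 27 31]
 [21 28 27  7 34 43 26 25 28]
 [25 27 22 22 45 41 22 24 26]
 [24 30 27 26 38 46 34 23 28]
 [18 25 25 29 38 22 23 34 22]]
new [[ 24  36  32  43  26 113 150 123 112]
 [ 26  28  42  38  40  31  74  86  36]
 [ 24  28  26  24  43  34  45  36  33]
 [ 21  32  20  21  27  75  27  29  35]
 [ 26  27  19  27  34  66  63  54  38]
 [ 24  25  31  27  93  83 107  75  87]
 [ 20  29  28  26  56  85 109 107 108]
 [ 23  33  31  25  17  87  90  27  91]
 [ 21  31  29  26  27  29  51  16  42]]
```

Request:
{"method": "jog_arm", "body": {"plan": [[-0.1,0,0,0,-1],[-0.2,0,0,0,-1],[-0.3,0,0,0,-1],[-0.38,0,0,0,-1]]}}

```text
time: 20.4
tool_pos: [0.5394, 0.1839, 0.1452]
tool_rot: [3.141, -0.0, 1.571]
contact_force: [1.6, -0.5, -0.1]
opening: 0.0002
grip_force: 1.0
```

```bash
python3 - <<'E'
from h import *
s=readout.observe();print(s['tool_pos'],s['contact_force'],s['torque'])
E
```

```text
[0.53938937 0.1839208  0.14520372] [ 1.64276494 -0.54757623 -0.1491479 ] [-0.04612134 -0.48607295  0.03669095]
```

Request:
{"method": "jog_arm", "body": {"plan": [[0.08,0,0,0,-1],[0.08,0,0.25,0,-1],[0.08,0,0.45,0,-1],[-0.15,0,0.45,0,-1],[-0.28,0,0.45,0,-1],[-0.28,0,0.3,0,-1],[-0.28,0,0.25,0,-1],[-0.28,0,0.25,0,-1]]}}

```text
time: 21.2
tool_pos: [0.5174, 0.1837, 0.1633]
tool_rot: [-3.139, 0.001, 1.571]
contact_force: [0.1, 0.2, -0.1]
opening: 0.0006
grip_force: 0.0
```

Request:
{"method": "jog_arm", "body": {"plan": [[0,0,-0.02,0,-1],[0,0,-0.04,0,-1],[0,0,-0.05,0,-1],[0,0,-0.05,0,-1]]}}

```text
time: 21.6
tool_pos: [0.5178, 0.1838, 0.1608]
tool_rot: [3.142, 0.0, 1.571]
contact_force: [0.3, 0.4, -0.3]
opening: 0.0006
grip_force: 0.0
```

Request:
{"method": "jog_arm", "body": {"plan": [[0,0,-0.02,0,-1],[0,0,-0.04,0,-1],[0,0,-0.05,0,-1],[0,0,-0.05,0,-1]]}}

```text
time: 22.0
tool_pos: [0.5177, 0.1839, 0.1568]
tool_rot: [-3.141, 0.0, 1.571]
contact_force: [0.6, 0.3, -0.2]
opening: 0.0012
grip_force: 0.0
```

Request:
{"method": "jog_arm", "body": {"plan": [[-0.015,0,-0.035,0,-1],[-0.03,0,-0.07,0,-1],[-0.03,0,-0.07,0,-1]]}}

```text
time: 22.3
tool_pos: [0.5136, 0.1839, 0.1519]
tool_rot: [-3.139, 0.0, 1.571]
contact_force: [-7.7, -0.3, 10.0]
opening: 0.0
grip_force: 4.9
```

Request:
{"method": "jog_arm", "body": {"plan": [[-0.03,0,-0.03,0,-1],[-0.06,0,-0.06,0,-1],[-0.06,0,-0.06,0,-1]]}}

```text
time: 22.6
tool_pos: [0.5083, 0.1839, 0.147]
tool_rot: [-3.138, 0.0, 1.571]
contact_force: [-7.8, -0.5, 8.4]
opening: 0.0006
grip_force: 5.4
```

The reaction (-x, +z) fits riding on the handle while lagging its arc. I'll lead a little more towards -x.

Request:
{"method": "jog_arm", "body": {"plan": [[-0.02,0,0,0,-1],[-0.05,0,-0.04,0,-1],[-0.08,0,-0.08,0,-1],[-0.11,0,-0.12,0,-1],[-0.11,0,-0.12,0,-1]]}}

```text
time: 23.1
tool_pos: [0.4993, 0.1839, 0.1367]
tool_rot: [-3.137, 0.0, 1.571]
contact_force: [-8.2, 0.7, 5.6]
opening: 0.0006
grip_force: 3.7
```

```bash
python3 - <<'E'
from h import *
s=readout.observe();print(s['tool_pos'],s['contact_force'],s['torque'])
a=cams.read_camera('scene');b=cams.read_camera('side');w=cams.read_camera('wrist')
for n,i in(('w9',w),('s9',a),('d9',b)):cv2.imwrite(f'pics/{n}.png',i)
E
```

```text
[0.49928203 0.18385785 0.13673825] [-8.18332149  0.65023167  5.62006271] [-0.03147854  1.39475891  0.00198774]
```

Request:
{"method": "jog_arm", "body": {"plan": [[0,0,0.2,0,-1],[0,0,0.5,0,-1],[0.3,0,0.5,0,-1],[0.75,0,0.5,0,-1],[0.75,0,0.2,0,-1],[0.75,0,0.05,0,-1],[0.75,0,0.05,0,-1]]}}

```text
time: 23.95
tool_pos: [0.5598, 0.1836, 0.1385]
tool_rot: [-3.136, 0.001, 1.571]
contact_force: [-0.5, 0.1, 0.0]
opening: 0.0002
grip_force: 0.0
```

```bash
python3 - <<'E'
from h import *
s=readout.observe();print(s['tool_pos'],s['contact_force'],s['torque'])
a=cams.read_camera('scene');b=cams.read_camera('side')
for n,i in(('s10',a),('d10',b)):cv2.imwrite(f'pics/{n}.png',i)
def proj(c,p):
    T=np.linalg.inv(c['world_from_camera']);q=np.array(c['K'])@(T@np.r_[p,1])[:3];return (q[:2]/q[2]).round().astype(int)
D=cams.calibration('side');S=cams.calibration('scene')
for al in(1.0,.9,.8,.7,.6,.5,.4):
    for n,c,i in(('scene',S,a),('side',D,b)):
        out=[]
        for r in(.05,.065,.08,.092):
            p=proj(c,[.5795-r*np.cos(al),.184,.077+r*np.sin(al)]);out.append(int(i[p[1]-1:p[1]+2,p[0]-1:p[0]+2,1].mean()))
        print(al,n,p,out,end=' ')
    print()
E
```

```text
[0.55983601 0.18357304 0.1385264 ] [-0.45962627  0.0586007   0.03553216] [-0.04502681  0.07928781 -0.03731849]
1.0 scene [339 222] [87, 59, 64, 71] 1.0 side [199 220] [32, 27, 31, 83] 
0.9 scene [340 221] [86, 50, 64, 67] 0.9 side [201 223] [43, 28, 24, 32] 
0.8 scene [341 221] [86, 60, 69, 65] 0.8 side [203 226] [47, 38, 26, 29] 
0.7 scene [342 222] [86, 71, 71, 69] 0.7 side [205 229] [50, 56, 32, 22] 
0.6 scene [342 222] [82, 75, 68, 69] 0.6 side [206 232] [40, 23, 22, 15] 
0.5 scene [343 223] [80, 75, 64, 62] 0.5 side [207 235] [28, 16, 14, 81] 
0.4 scene [343 225] [80, 71, 62, 57] 0.4 side [208 237] [24, 21, 173, 228]
```

The handle is at about 0.75 rad, so the tip slid off its -x side. I'll push it over further from the +x side.

Request:
{"method": "jog_arm", "body": {"plan": [[-0.1,0,0,0,-1],[-0.2,0,0,0,-1],[-0.28,0,0,0,-1],[-0.32,0,0,0,-1]]}}

```text
time: 24.45
tool_pos: [0.5353, 0.184, 0.1415]
tool_rot: [3.141, -0.0, 1.571]
contact_force: [0.7, 0.5, 0.3]
opening: 0.0005
grip_force: 0.0
```

Request:
{"method": "jog_arm", "body": {"plan": [[-0.04,0,0,0,-1],[-0.08,0,0,0,-1]]}}

```text
time: 24.65
tool_pos: [0.5296, 0.1839, 0.1411]
tool_rot: [3.141, -0.0, 1.571]
contact_force: [-0.1, 0.7, 0.3]
opening: 0.0004
grip_force: 0.0
```

Request:
{"method": "jog_arm", "body": {"plan": [[-0.03,0,-0.02,0,-1],[-0.06,0,-0.05,0,-1]]}}

```text
time: 24.85
tool_pos: [0.5249, 0.1839, 0.1368]
tool_rot: [3.141, -0.0, 1.571]
contact_force: [0.6, -0.2, -0.2]
opening: 0.0007
grip_force: 0.0
```

Request:
{"method": "jog_arm", "body": {"plan": [[-0.03,0,0,0,-1],[-0.06,0,-0.02,0,-1]]}}

```text
time: 25.05
tool_pos: [0.5201, 0.1839, 0.1352]
tool_rot: [3.141, -0.0, 1.571]
contact_force: [-0.5, -0.1, -0.6]
opening: 0.0007
grip_force: 0.0
```

Request:
{"method": "jog_arm", "body": {"plan": [[-0.03,0,0,0,-1],[-0.06,0,-0.02,0,-1]]}}

```text
time: 25.25
tool_pos: [0.5154, 0.1839, 0.1338]
tool_rot: [3.141, -0.0, 1.571]
contact_force: [1.6, 0.1, 0.8]
opening: 0.0002
grip_force: 1.3
```

Contact at the handle's upper right (about 0.58 rad). I'll follow the arc down.

Request:
{"method": "jog_arm", "body": {"plan": [[-0.03,0,-0.03,0,-1],[-0.055,0,-0.07,0,-1],[-0.08,0,-0.11,0,-1]]}}

```text
time: 25.55
tool_pos: [0.509, 0.1839, 0.1249]
tool_rot: [3.141, -0.0, 1.571]
contact_force: [1.2, 0.2, 1.5]
opening: 0.0002
grip_force: 1.1
```

Request:
{"method": "jog_arm", "body": {"plan": [[-0.02,0,-0.04,0,-1],[-0.04,0,-0.08,0,-1],[-0.055,0,-0.12,0,-1]]}}

```text
time: 25.85
tool_pos: [0.5043, 0.1839, 0.115]
tool_rot: [-3.141, -0.0, 1.571]
contact_force: [0.2, 0.0, 2.5]
opening: 0.0005
grip_force: 0.9
```

Request:
{"method": "jog_arm", "body": {"plan": [[-0.04,0,-0.04,0,-1],[-0.08,0,-0.08,0,-1],[-0.11,0,-0.12,0,-1],[-0.14,0,-0.16,0,-1]]}}

```text
time: 26.25
tool_pos: [0.4929, 0.1839, 0.1022]
tool_rot: [-3.141, 0.0, 1.571]
contact_force: [1.8, 0.1, 1.8]
opening: 0.0001
grip_force: 0.9
```

Request:
{"method": "jog_arm", "body": {"plan": [[-0.01,0,-0.03,0,-1],[-0.02,0,-0.06,0,-1],[-0.02,0,-0.08,0,-1]]}}

```text
time: 26.55
tool_pos: [0.4911, 0.1838, 0.0957]
tool_rot: [-3.14, 0.0, 1.571]
contact_force: [-1.9, 0.7, 2.6]
opening: 0.0009
grip_force: 1.2
```

Request:
{"method": "jog_arm", "body": {"plan": [[-0.005,0,-0.02,0,-1],[-0.008,0,-0.04,0,-1],[-0.01,0,-0.06,0,-1]]}}

```text
time: 26.85
tool_pos: [0.4904, 0.1838, 0.091]
tool_rot: [-3.14, 0.0, 1.571]
contact_force: [-1.8, 0.1, 3.3]
opening: 0.0002
grip_force: 1.2
```

Request:
{"method": "jog_arm", "body": {"plan": [[0,0,-0.0125,0,-1],[0,0,-0.025,0,-1],[0,0,-0.025,0,-1]]}}

```text
time: 27.15
tool_pos: [0.491, 0.1839, 0.0891]
tool_rot: [3.141, 0.0, 1.571]
contact_force: [0.1, -0.6, -0.1]
opening: 0.0006
grip_force: 0.0
```

Request:
{"method": "jog_arm", "body": {"plan": [[0,0,-0.0125,0,-1],[0,0,-0.0125,0,-1]]}}

```text
time: 27.35
tool_pos: [0.4912, 0.1838, 0.0883]
tool_rot: [3.141, -0.0, 1.571]
contact_force: [0.1, -0.6, 1.4]
opening: 0.0005
grip_force: 0.3
```

Request:
{"method": "jog_arm", "body": {"plan": [[0,0,-0.01,0,-1],[0,0,-0.01,0,-1]]}}

```text
time: 27.55
tool_pos: [0.4911, 0.1839, 0.0875]
tool_rot: [3.141, -0.0, 1.571]
contact_force: [-0.7, 0.3, -0.1]
opening: 0.0007
grip_force: 0.6
```

Request:
{"method": "jog_arm", "body": {"plan": [[0,0,-0.01,0,-1],[0,0,-0.01,0,-1]]}}

```text
time: 27.75
tool_pos: [0.491, 0.1839, 0.0867]
tool_rot: [3.141, 0.0, 1.571]
contact_force: [-0.9, 0.1, 2.1]
opening: 0.0002
grip_force: 0.7
```

Request:
{"method": "jog_arm", "body": {"plan": [[0,0,-0.008,0,-1],[0,0,-0.008,0,-1]]}}

```text
time: 27.95
tool_pos: [0.4909, 0.1839, 0.086]
tool_rot: [-3.142, 0.0, 1.571]
contact_force: [-1.6, 0.2, 1.6]
opening: 0.0004
grip_force: 0.7
```

Request:
{"method": "jog_arm", "body": {"plan": [[0,0,-0.008,0,-1],[0,0,-0.008,0,-1]]}}

```text
time: 28.15
tool_pos: [0.4909, 0.1839, 0.0853]
tool_rot: [-3.141, 0.0, 1.571]
contact_force: [-1.5, 0.9, 1.5]
opening: 0.0005
grip_force: 0.7
```

Request:
{"method": "jog_arm", "body": {"plan": [[0,0,-0.008,0,-1],[0,0,-0.008,0,-1]]}}

```text
time: 28.35
tool_pos: [0.4909, 0.1839, 0.0848]
tool_rot: [-3.141, 0.0, 1.571]
contact_force: [-2.4, -0.0, 3.2]
opening: 0.0004
grip_force: 1.6
```

Request:
{"method": "jog_arm", "body": {"plan": [[0,0,-0.005,0,-1],[0,0,-0.005,0,-1]]}}

```text
time: 28.55
tool_pos: [0.4908, 0.1839, 0.0847]
tool_rot: [3.142, 0.0, 1.571]
contact_force: [-2.9, 0.4, 4.7]
opening: 0.0004
grip_force: 2.9
```

Request:
{"method": "jog_arm", "body": {"plan": [[0,0,-0.005,0,-1],[0,0,-0.005,0,-1]]}}

```text
time: 28.75
tool_pos: [0.4908, 0.1839, 0.0845]
tool_rot: [3.141, -0.0, 1.571]
contact_force: [-4.1, -0.8, 7.6]
opening: 0.0007
grip_force: 4.0
```

Request:
{"method": "jog_arm", "body": {"plan": [[0,0,-0.004,0,-1],[0,0,-0.004,0,-1]]}}

```text
time: 28.95
tool_pos: [0.4908, 0.1839, 0.0844]
tool_rot: [3.141, -0.0, 1.571]
contact_force: [-4.1, -0.9, 9.2]
opening: 0.0007
grip_force: 4.9
```

Request:
{"method": "jog_arm", "body": {"plan": [[0,0,-0.001,0,-1],[0,0,-0.001,0,-1],[0,0,-0.001,0,-1],[0,0,-0.001,0,-1]]}}

```text
time: 29.35
tool_pos: [0.4908, 0.1839, 0.0844]
tool_rot: [3.141, -0.0, 1.571]
contact_force: [-4.1, -0.2, 9.7]
opening: 0.0005
grip_force: 5.2
```

Request:
{"method": "jog_arm", "body": {"plan": [[0,0,0.03,0,-1],[0,0,0.1,0,-1],[0,0,0.4,0,-1],[0,0,0.9,0,-1],[0,0,1,0,-1],[0,0,1,0,-1]]}}

```text
time: 29.95
tool_pos: [0.4921, 0.1841, 0.1651]
tool_rot: [3.138, -0.001, 1.571]
contact_force: [-0.9, -0.4, -0.0]
opening: 0.0002
grip_force: 0.0
```

Request:
{"method": "jog_arm", "body": {"plan": [[0,-0.4,0.3,0,-1],[0.3,-0.8,0.5,0,-1],[0.4,-1,0.5,0,-1],[0.4,-1,0.5,0,-1]]}}

```text
time: 30.35
tool_pos: [0.5235, 0.1018, 0.2023]
tool_rot: [-3.14, 0.001, 1.568]
contact_force: [0.8, 0.6, 0.0]
opening: 0.0003
grip_force: 0.0
```

```bash
python3 - <<'E'
from h import *
s=readout.observe();print(s['tool_pos'],s['contact_force'])
c=cams.calibration('wrist');w=cams.read_camera('wrist');a=cams.read_camera('scene');b=cams.read_camera('side')
for n,i in(('w11',w),('s11',a),('d11',b)):cv2.imwrite(f'pics/{n}.png',i)
def proj(c,p):
    T=np.linalg.inv(c['world_from_camera']);q=np.array(c['K'])@(T@np.r_[p,1])[:3];return (q[:2]/q[2]).round().astype(int)
D=cams.calibration('side')
for al in(.3,.2,.1,0,-.1):
    for n,cc,i in(('side',D,b),('wrist',c,w)):
        o=[]
        for r in(.02,.065,.08,.092,.105):
            p=proj(cc,[.5795-r*np.cos(al),.184,.077+r*np.sin(al)]);o.append(int(i[p[1]-1:p[1]+2,p[0]-1:p[0]+2,1].mean()))
        print(al,n,p,o,end=' ')
    print()
# bar end vs disc along bar axis in wrist picture
for x in(.531,.536):
    p=proj(c,[x,.218,.066]);print(p,w[p[1]-14:p[1]+12,p[0],1].tolist())
p=proj(c,[.536,.227,.063]);print('disc expected row',p)
E
```

```text
[0.52353111 0.10180462 0.20227452] [0.75623207 0.61952607 0.01435691]
0.3 side [212 242] [58, 80, 155, 154, 113] 0.3 wrist [227 120] [67, 68, 69, 33, 21] 
0.2 side [213 245] [58, 63, 124, 93, 26] 0.2 wrist [226 120] [67, 68, 69, 34, 20] 
0.1 side [214 248] [57, 64, 60, 23, 48] 0.1 wrist [226 120] [67, 68, 69, 34, 20] 
0 side [214 250] [57, 59, 46, 17, 137] 0 wrist [228 120] [68, 68, 69, 33, 20] 
-0.1 side [214 253] [56, 56, 21, 30, 152] -0.1 wrist [230 120] [68, 68, 69, 30, 18] 
[288  82] [183, 173, 181, 207, 215, 216, 215, 216, 216, 216, 213, 202, 185, 175, 163, 159, 156, 158, 158, 159, 158, 160, 157, 158, 157, 158]
[294  82] [183, 175, 186, 208, 216, 217, 217, 217, 217, 217, 216, 202, 176, 162, 165, 164, 164, 164, 165, 165, 163, 164, 163, 163, 163, 166]
disc expected row [294  71]
```

```bash
python3 -c "
from cell import ticket;print(ticket.hand_in())"
```

```text
the job is handed in; nothing more can be done
None
```

The job is handed in, but no verdict came back: the bar is seated in both Vs and was held against the stop at about 8–10 N wrist force, its end still reads flush with the disc, and the clamp is closed after a 9.7 N press on the handle; the pad force after letting go could not be measured.

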